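# Press a sprung analyser hatch shut and lock its quarter-turn fastener

## Robot

A 6-joint arm with a two-finger parallel gripper is mounted at the origin on the work surface. World frame = base frame: x ahead of the robot, y to its left, z up, the work surface at z = 0. Lengths are in m, angles in rad, forces in N, time in s.
With the tool pointing down it reaches from about 0.275 to 0.75 m from the base axis. Payload 10.2 kg.
Tool frame: the origin (TCP) lies at the very end of the fingers, on their centre line; the grasp point (between the pads) lies r.tcp_to_grasp behind it (r.tcp_to_grasp is the distance from the TCP to the grasp point, in m); z points along the fingers, y is the direction in which the jaws open and shut (so a half turn about z gives the same grasp; the last joint's range is limited). The gripper opens to 85 mm and grips with 20 to 120 N. Pads are 22 mm wide; open, the fingers measure 114 mm over their backs; the gripper's body (76 mm by 85 mm) begins 54 mm behind the grasp point. The pads swing forward as they close: fully open they stand 13 mm farther back than shut.
Start: joints at [-1.372, 0.313, 1.498, -0, 1.331, -0.223], TCP at [0.215, -0.479, 0.231] pointing down, gripper open.
Joint ranges: [-2.94, 2.94], [-0.97, 2.17], [0.19, 2.56], [-1.23, 4.37], [0.02, 3.11], [-2.88, 2.88]. Speed limits (rad/s): [2.39, 2.39, 3.01, 3.14, 3.14, 3.14].

## Interface

Orientations are given as [roll, pitch, yaw] about the fixed x, y, z axes, in that order (R = Rz(yaw) Ry(pitch) Rx(roll)).
In Python, from station import r gives the robot as it stands. The module is installed in compiled form; this text tells all that it offers.
- The arm moves only by the tool send_rows, never from a script. Its argument "plan" is a list of rows, each a list of 4 numbers: the shift along the tool's x, y, z in cm, then the turn about the tool's z in rad. A call has 1 to 8 rows; each row is the pose to reach, as a shift and turn from the pose commanded when the call began, along the tool's axes at that moment; what a row does not reach only later rows make up. A row lasts 1/10 s, in which the tool goes at most 50 mm and 8.59 degrees, less where a joint would pass 70% of its speed; a pose out of reach is approached as far as the arm can. A call with a gripper value outside its range is refused whole. "hand" is the opening, from 0 (shut) to 1 (fully open), set as the call begins (left out, the last holds). The fingers move at their own pace and stop on an object; the grip force is fixed at half the most. Time passes only in rows, so rows that repeat a pose let the fingers close. It gives the time, the measured TCP pose, the force and the opening at its end, in the units of the state.
- r.state(): the state, without advancing time (a new reading comes with each control period).
- r.snapshot(name): name is "side" or "top"; returns a dict with "image" (420x560x3 uint8, red, green, blue), "depth" (420x560 float32, m along the optical axis (not along the pixel's ray), 0 where there is no reading), "K" (3x3 intrinsics, pixels), "world_from_camera" (4x4, takes a point from camera to world coordinates). Camera axes: x right, y up, looking along -z (the intrinsics and any distortion apply to the point x, -y, -z); pixel columns grow to the right and rows downward; lengths in m; the calibration is good to about 2 mm. A picture is of the moment at which its call begins.
- r.job_done(): hands the job in, once; it reports no verdict.
The state is a dict: "time": time; "q": joint angles; "qvel": joint speeds; "joint_torque": joint torques, N m; "position": TCP position; "eef_rot": TCP orientation; "ft_force": force on the tool from outside, world axes, zero at the start; "ft_torque": the same for the moment, N m; "gripper_width": opening from 0.0 (shut) to 1.0 (fully open).
Only numpy, scipy, OpenCV 4.12 (cv2) and the standard library are available. Lean on these libraries where they do the work, as an engineer would, in place of code of your own. Each camera call takes 0.05 s, during which the arm holds its last target.

## Task

The service hatch on top of the bench analyser has sprung ajar. Set the fingertips, a little spread, along the slot of its round quarter-turn fastener, press the hatch down flush and, keeping it down, turn the fastener a quarter turn clockwise (seen from above) as far as it goes, so that the hatch stays locked shut when you let go. Lift nothing: do not swing the hatch up, and leave the tube rack, the two specimen cups and the marker where they are.

Things in the scene. Friction and masses are not known exactly. Their poses are not given: they have to be found in the camera images.
- analyser: Low beige bench instrument, 340 (x) by 400 (y) mm, flat deck (top) 140 mm above the bench, fixed. Origin: centre of its underside; z up; x runs from the operator's side to the hatch's hinge side. The hatch lies towards its -y side, a lane with a tube rack towards +y, a thin keypad between.
- hatch (a joint): Angle of the cream hatch in the deck, 199 by 199 mm, hinged at its far (+x) edge. 0 = flush, positive = near edge raised. Sprung: it rests ajar at 0.11 to 0.17 and rises again when let go unless locked. Pressing it flush takes about 5 N at the fastener; it yields to a firm stop at -0.02 (3 mm under flush there).
- fastener (a joint): Turn of the cam fastener: 0 = unlocked, slot along the analyser's x; grows clockwise seen from above to a stop at 1.571 = locked, slot along the analyser's y. Starts at 0 to 0.25, stays as left, takes about 0.15 N m plus any drag. Between 0.7 and 1.2 its tongue slips under the deck's edge if the hatch is held within 3 mm of flush or lower; with the hatch up it jams.
- slot_floor (a point): Centre of the slot's floor, on the fastener's axis; x along the slot, z up out of it; turns and tilts with it. The slot: a pocket 62 mm long, 28 mm wide, 12 mm deep, straight walls, flat floor, in a black disc of 72 mm diameter standing 2 mm above the hatch. With the hatch flush its floor is 130 mm above the bench. A narrow tip at its middle just spins: push near the slot's ends.
- tube_rack: White rack of capped tubes, 200 by 26 mm, 94 mm tall, standing loose in the lane of the deck, its caps about 54 mm above the deck. Origin under its centre. To be left alone.
- cup_a: Specimen cup with grey screw lid, 68 mm diameter, 75 mm tall, loose on the bench at the analyser's left or right side. Origin under its centre. To be left alone.
- cup_b: A second such cup, on the other side. Origin under its centre. To be left alone.
- marker: Marker pen, 135 mm long, 12 mm thick, lying loose on the analyser's deck behind the hatch's hinge. Origin under its middle, x along it. To be left alone.
- hinge_mid (a point): Middle of the hatch's hinge line, 138 mm above the bench, fixed to the analyser, with its axes. The line runs along y; the fastener's axis is 150 mm from it towards -x and 50 mm from the hatch's near edge. Two small raised bars on the hatch beside the disc (at its +y and -y) line up with the slot when locked.

How it is judged:
At the end, for the whole second after the job is handed in: The robot has let go, the fastener stands at its locked stop (within 7 degrees) and holds the sprung hatch flush with the deck (within 3 mm at its near edge) (value of joint fastener above 1.45 rad and value of joint hatch between -0.015 and 0.015 rad); the robot touches nothing.
It fails at once if the hatch was swung up instead of pressed shut (value of joint hatch above 0.4 rad).
It fails at once if the tube rack was moved or lifted (distance of tube_rack from where it was at the start of the episode above 0.02 m).
It fails at once if a specimen cup was moved or lifted (distance of any of cup_a, cup_b from where it was at the start of the episode above 0.02 m).
It fails at once if the marker was moved or lifted (distance of marker from where it was at the start of the episode above 0.02 m).
It also fails if it takes over 48 s, if anything falls off the work surface, if the arm or the gripper's body presses on something with over 40 N, if the wrist force passes 120 N, or if a joint passes its speed limit or range.

## Working session

There is one attempt and no reset: what is moved stays moved. The work goes in short steps, Python scripts to look and compute and a tool call to move; the robot and the scene stay as the last step left them, time stands still between calls to the robot, and variables do not carry over. Pictures are saved under pics/ and viewed, and the job is handed in when it is done.

Besides the shell and the picture viewer there is one more tool, called by a JSON object that holds its "method" and its "body". send_rows: Moves the arm, as the interface text tells. Its arguments: {"type":"object","properties":{"plan":{"type":"array","items":{"type":"array","items":{"type":"number"}}},"hand":{"type":"number"}},"required":["plan"]}

```bash
mkdir -p pics; python3 - <<'E'
from station import r
import cv2,numpy as np
s=r.state();print({k:np.round(v,3) for k,v in s.items()},r.tcp_to_grasp)
for n in("side","top"):
    d=r.snapshot(n);np.savez(f"{n}0.npz",**d);cv2.imwrite(f"pics/{n}0.png",d["image"][:,:,::-1])
    print(n,d["K"],d["world_from_camera"])
E
```

```text
{'time': np.float64(0.0), 'q': array([-1.372,  0.313,  1.498,  0.   ,  1.331, -0.223]), 'qvel': array([ 0.   ,  0.001,  0.   ,  0.001, -0.001, -0.   ]), 'joint_torque': array([-1.0000e-03, -4.1227e+01, -2.5974e+01, -0.0000e+00,  4.0000e-03,
       -0.0000e+00]), 'position': array([ 0.215, -0.479,  0.231]), 'eef_rot': array([-3.14 , -0.   ,  0.422]), 'ft_force': array([ 0.339,  0.64 , -0.401]), 'ft_torque': array([ 0.011, -0.055, -0.038]), 'gripper_width': np.float64(1.005)} 0.0187
side [[400.23885313   0.         275.57282786]
 [  0.         400.23885313 214.49115886]
 [  0.           0.           1.        ]] [[ 0.99980639 -0.00320478 -0.01941438  0.56123363]
 [-0.01084373  0.73357134 -0.67952594 -0.47778387]
 [ 0.01641956  0.6796049   0.73339456  0.69015408]
 [ 0.          0.          0.          1.        ]]
top [[539.73052208   0.         273.99269564]
 [  0.         539.73052208 218.13579763]
 [  0.           0.           1.        ]] [[ 0.01009184  0.99125464 -0.1315766   0.44452034]
 [-0.99993916  0.01058999  0.0030868   0.07559006]
 [ 0.0044532   0.13153744  0.9913012   1.15399393]
 [ 0.          0.          0.          1.        ]]
```

View pics/side0.png

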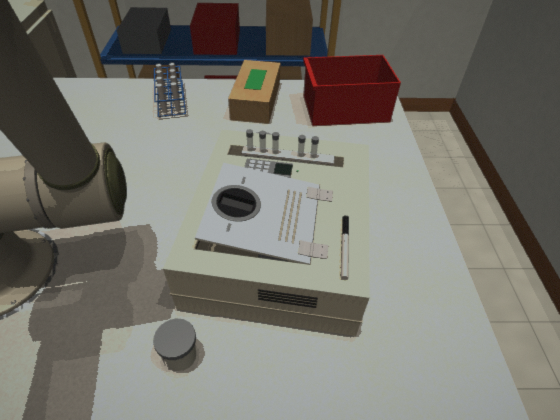

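View pics/top0.png

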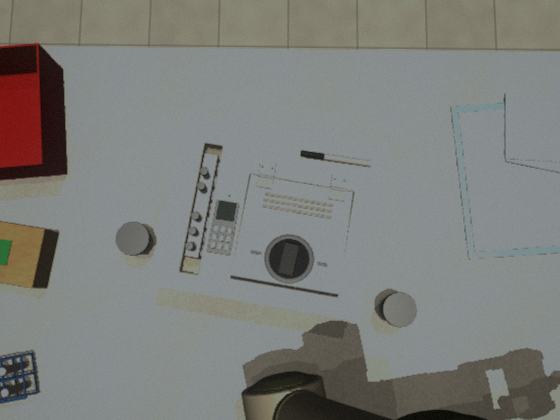

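The side view shows the hatch with its black disc at about (237,203). In the top view the disc is at (289,258), with its dark slot running roughly up the image, and the rack is to the left. I'll enlarge the top view.

```bash
cat > h.py <<'E'
import numpy as np,cv2
def P(d,u,v,z=None):
    K=d["K"];W=d["world_from_camera"]
    ray=np.array([(u-K[0,2])/K[0,0],-(v-K[1,2])/K[1,1],-1.])
    if z is None:
        dep=float(d["depth"][int(round(v)),int(round(u))]);p=ray*dep
        return W[:3,:3]@p+W[:3,3]
    w=W[:3,:3]@ray;t=(z-W[2,3])/w[2];return W[:3,3]+t*w
def crop(d,u0,v0,u1,v1,f,name):
    im=d["image"][v0:v1,u0:u1,::-1]
    im=cv2.resize(im,None,fx=f,fy=f,interpolation=cv2.INTER_CUBIC);im=cv2.convertScaleAbs(im,alpha=1.3,beta=10)
    cv2.imwrite(name,im)
E
python3 - <<'E'
from h import *
d=dict(np.load("top0.npz"));crop(d,220,160,370,300,5,"pics/tc0.png")
s=dict(np.load("side0.npz"));crop(s,190,160,340,270,5,"pics/sc0.png")
for u,v in [(253,181),(347,193),(250,250),(330,275),(240,270),(289,258),(289,250),(289,268),(275,258),(303,258),(300,205),(265,215),(320,240),(230,285),(360,260)]:
    print(u,v,np.round(P(d,u,v),4))
E
```

```text
253 181 [0.6497 0.1132 0.1432]
347 193 [ 0.6285 -0.066   0.1428]
250 250 [0.5169 0.1162 0.1584]
330 275 [ 0.4722 -0.0306  0.1659]
240 270 [0.4795 0.1333 0.1693]
289 258 [0.5033 0.0439 0.1512]
289 250 [0.5182 0.0439 0.1507]
289 268 [0.4847 0.0438 0.1532]
275 258 [0.5021 0.0699 0.166 ]
303 258 [0.5027 0.0187 0.1649]
300 205 [0.6033 0.0237 0.1499]
265 215 [0.5829 0.0893 0.1544]
320 240 [ 0.537  -0.0134  0.1553]
230 285 [0.4525 0.1534 0.1373]
360 260 [ 0.5015 -0.0897  0.1405]
```

View pics/tc0.png

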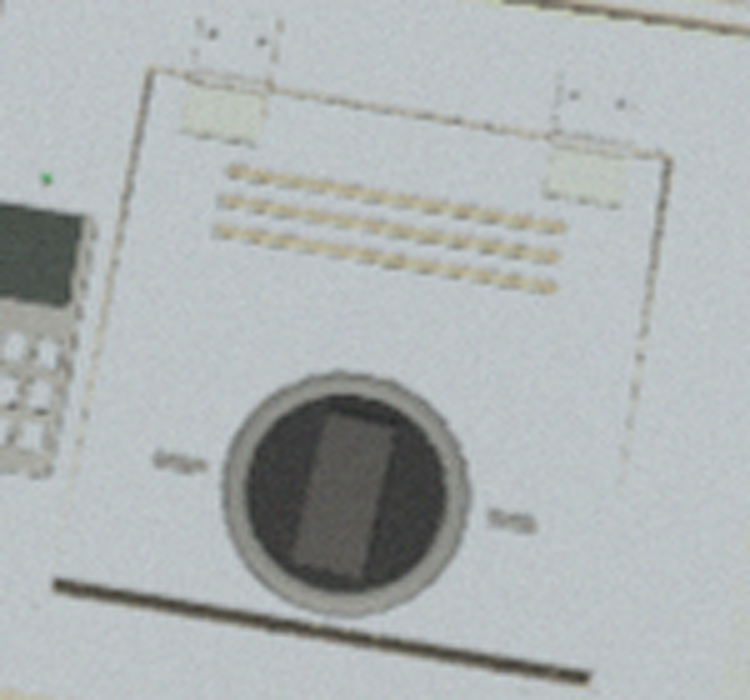

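View pics/sc0.png

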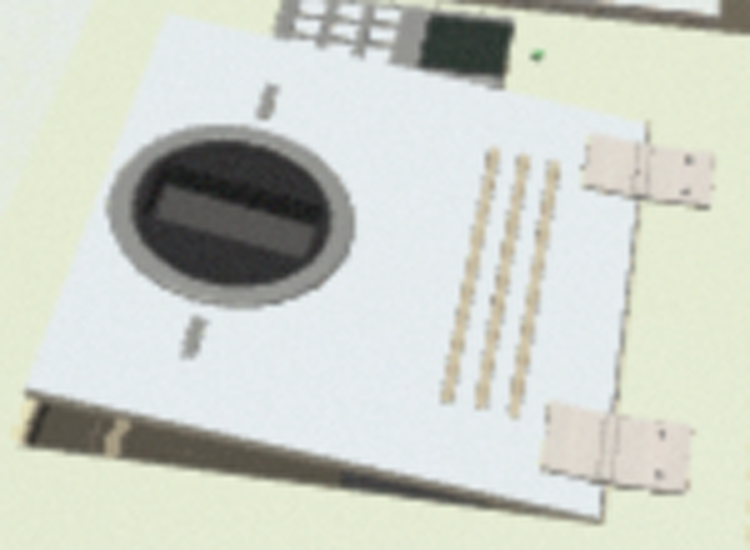

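```bash
python3 - <<'E'
from h import *
d=dict(np.load("top0.npz"))
c=lambda u,v,z:P(d,220+u/5,160+v/5,z)
A=c(150,68,.140);B=c(670,157,.140)
print("hinge",A,B,np.linalg.norm(A-B));y=(A-B)[:2]/np.linalg.norm((A-B)[:2]);yaw=np.arctan2(-y[0],y[1]);print("yaw",yaw)
L=[c(328,415,.151),c(293,568,.151),c(393,430,.151),c(362,578,.151)]
for a,b in((0,1),(2,3)):
    v=(L[a]-L[b])[:2];print("slot",np.arctan2(v[1],v[0]),np.linalg.norm(v))
print("slot ctr",np.mean(L,0))
print("disc ctr", c(346,494,.164)) 
b1=c(180,463,.163);b2=c(512,521,.163);print("bars",b1,b2,(b1+b2)/2,np.arctan2(-(b1-b2)[0],(b1-b2)[1]))
n=c(53,584,.166);m=c(590,679,.166);v=n-m;print("near",n,m,np.arctan2(-v[0],v[1]))
# plane of hatch
pts=np.array([P(d,u,v) for u in range(250,340,2) for v in range(215,290,2)])
H=(A+B)/2;X=np.array([np.cos(yaw),np.sin(yaw)])
q=pts.copy();xi=(q[:,:2]-H[:2])@X;eta=(q[:,:2]-H[:2])@np.array([-X[1],X[0]])
m=(xi<-.01)&(xi>-.19)&(abs(eta)<.09)&(np.hypot(xi+.15,eta)>.055)
print("tilt",np.polyfit(xi[m],q[m,2],1),m.sum(),"hinge mid",H,"pred fast",H[:2]-.15*X)
E
```

```text
hinge [0.66468234 0.11926384 0.14      ] [ 0.63222424 -0.0797753   0.14      ] 0.20166831215016137
yaw -0.16165102535853113
slot -0.2169159084036372 0.05824264517278019
slot -0.20176841509912688 0.05608665339643407
slot ctr [0.50051328 0.04418498 0.151     ]
disc ctr [0.50106496 0.04388657 0.164     ]
bars [0.51186274 0.10489955 0.163     ] [ 0.49186979 -0.01704227  0.163     ] [0.50186626 0.04392864 0.163     ] -0.16250904737219715
near [0.46713336 0.15038447 0.166     ] [ 0.43486977 -0.04495615  0.166     ] -0.16368801467338542
tilt [-0.14971627  0.13975741] 871 hinge mid [0.64845329 0.01974427 0.14      ] pred fast [0.50040886 0.04388646]
```

Analyser yaw is about −0.162, hatch tilt about 0.15, slot heading about −0.21 (fastener at about 0.05), and the axis is at about (0.500, 0.044). Next I move over the disc with the jaws along the slot.

{"method": "send_rows", "body": {"plan": [[3,-2.3,0,-0.06],[6,-4.6,0,-0.12],[9.5,-7.2,0,-0.2],[13,-9.9,0,-0.28],[16.5,-12.5,0,-0.36],[20,-15.2,0,-0.44],[23,-17.5,0,-0.5],[25,-19,0,-0.55]], "hand": 0.28}}

```text
time: 0.9
position: [0.3658, -0.2011, 0.2312]
eef_rot: [-3.141, -0.0, 0.976]
ft_force: [-0.3, 0.2, -0.8]
gripper_width: 0.282
```

```bash
cat > g.py <<'E'
from station import r
import numpy as np,sys
x,y,psi=map(float,sys.argv[1:4])
s=r.state();p=s["position"];a=s["eef_rot"][2]
dx,dy=x-p[0],y-p[1]
print("t",s["time"],"pos",np.round(p,4),"rot",np.round(s["eef_rot"],3),"q",np.round(s["q"],2),"F",np.round(s["ft_force"],1),"T",np.round(s["ft_torque"],2),"w",s["gripper_width"])
print("need cm",100*(dx*np.cos(a)+dy*np.sin(a)),100*(dx*np.sin(a)-dy*np.cos(a)),"turn",a-psi)
E
python3 g.py .5005 .0440 1.361
```

```text
t 0.9 pos [ 0.3658 -0.2011  0.2312] rot [-3.141 -0.     0.976] q [-0.79  0.07  1.79  0.    1.28 -0.19] F [-0.3  0.2 -0.8] T [-0.02 -0.02  0.02] w 0.28207972214873545
need cm 27.843933529276278 -2.586832304428577 turn -0.38533481765728994
```

{"method": "send_rows", "body": {"plan": [[3.5,-0.3,0,-0.05],[7,-0.6,0,-0.1],[11,-1,0,-0.16],[15,-1.4,0,-0.22],[19,-1.8,0,-0.28],[23,-2.1,0,-0.34],[26,-2.4,0,-0.37],[27.8,-2.6,0,-0.385]]}}

```text
time: 1.7
position: [0.501, 0.043, 0.2309]
eef_rot: [-3.141, -0.0, 1.36]
ft_force: [0.1, -0.1, -0.3]
gripper_width: 0.279
```

```bash
python3 g.py .5005 .0440 1.361; python3 - <<'E'
from station import r
from h import *
for n,b in(("side",(180,100,340,260)),("top",(220,160,370,300))):
    d=r.snapshot(n);np.savez(f"{n}1.npz",**d);crop(d,*b,4,f"pics/{n}1.png")
E
```

```text
t 1.7 pos [0.501  0.043  0.2309] rot [-3.141 -0.     1.36 ] q [-0.15  0.26  1.56  0.    1.31  0.06] F [ 0.1 -0.1 -0.3] T [0.   0.01 0.05] w 0.2793459424288462
need cm 0.08739940513389374 -0.0669636748109485 turn -0.0012179612823188801
```

View pics/side1.png

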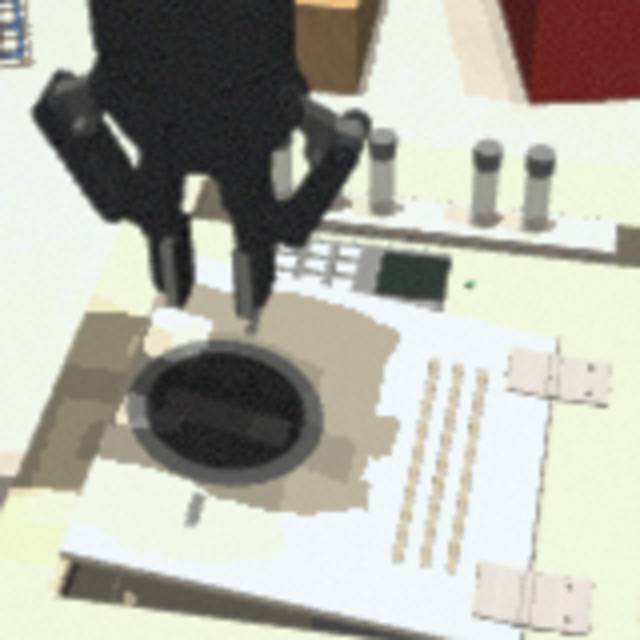

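View pics/top1.png

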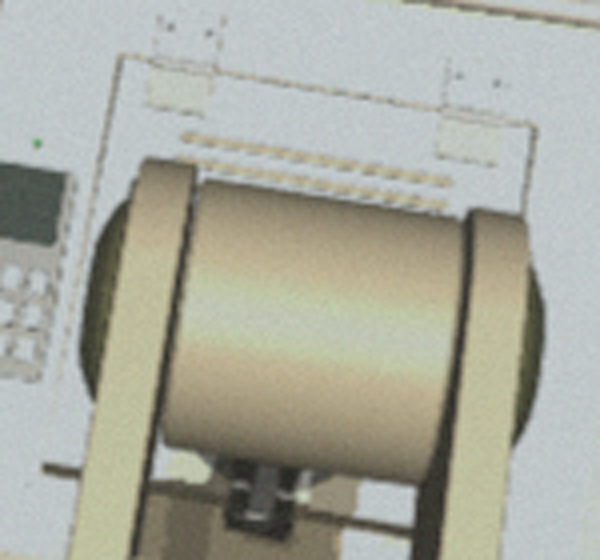

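The side crop shows the fingertips (about (175,300) and (250,315)) in line with the slot, which is at about (230,410) in the crop. I'll measure the outer span and the tip position.

```bash
python3 - <<'E'
from h import *
d=dict(np.load("side1.npz"))
c=lambda u,v:P(d,180+u/4,100+v/4)
for u,v in [(158,280),(168,280),(172,298),(184,280),(237,290),(250,290),(248,308),(265,290)]: print(u,v,np.round(c(u,v),4))
a=P(d,180+151/4,100+285/4,.240);b=P(d,180+273/4,100+292/4,.240);print(a,b,np.linalg.norm(a-b))
E
```

```text
158 280 [0.4793 0.0385 0.2433]
168 280 [0.4842 0.034  0.2472]
172 298 [0.4851 0.0338 0.2373]
184 280 [0.4896 0.0435 0.239 ]
237 290 [0.5135 0.0265 0.2484]
250 290 [0.5188 0.0279 0.2472]
248 308 [0.5176 0.0274 0.2376]
265 290 [0.5251 0.0269 0.2481]
[0.47602415 0.03897691 0.24      ] [0.52790173 0.03490382 0.24      ] 0.05203723516633396
```

{"method": "send_rows", "body": {"plan": [[0.05,-0.05,1.5,0],[0.05,-0.05,3,0],[0.05,-0.05,4.5,0],[0.05,-0.05,5.5,0],[0.05,-0.05,6.2,0],[0.05,-0.05,6.8,0],[0.05,-0.05,7.2,0],[0.05,-0.05,7.2,0]]}}

```text
time: 2.6
position: [0.5001, 0.0416, 0.1591]
eef_rot: [-3.141, -0.0, 1.357]
ft_force: [0.8, 1.0, 0.0]
gripper_width: 0.278
```

```bash
python3 g.py .5005 .0440 1.361; python3 - <<'E'
from station import r
from h import *
for n,b in(("side",(180,100,340,260)),):
    d=r.snapshot(n);np.savez(f"{n}2.npz",**d);crop(d,*b,4,f"pics/{n}2.png")
E
```

```text
t 2.6 pos [0.5001 0.0416 0.1591] rot [-3.141 -0.     1.357] q [-0.15  0.33  1.67  0.    1.14  0.06] F [0.8 1.  0. ] T [ 0.14  0.01 -0.08] w 0.27790942860481166
need cm 0.24271825700760644 -0.011589108544823439 turn -0.004303431113207523
```

View pics/side2.png

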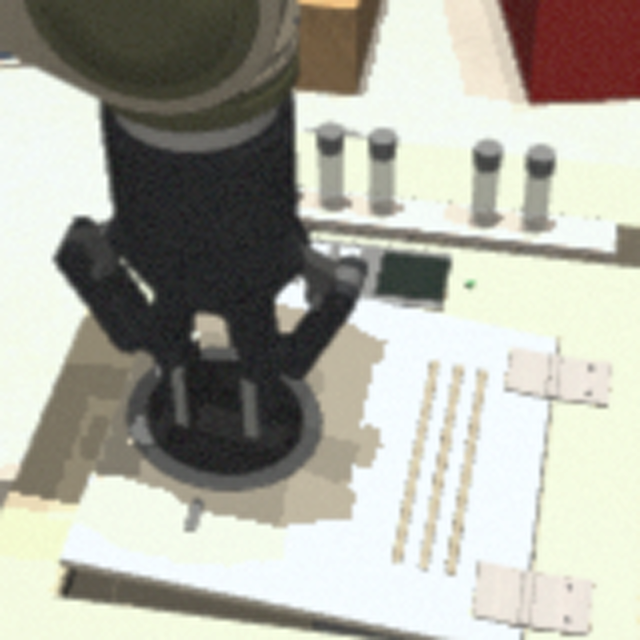

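The tips are at the slot mouth, and the tool sits about 2 mm off in −y. I correct that and go down onto the floor.

{"method": "send_rows", "body": {"plan": [[0.1,0,0,0],[0.2,0,0,0],[0.2,0,0.3,0],[0.2,0,0.6,0],[0.2,0,0.9,0],[0.2,0,0.9,0]]}}

```text
time: 3.25
position: [0.5004, 0.0435, 0.1498]
eef_rot: [-3.141, 0.0, 1.357]
ft_force: [-0.2, -0.5, -0.4]
gripper_width: 0.278
```

```bash
python3 g.py .5005 .0440 1.361
```

```text
t 3.25 pos [0.5004 0.0435 0.1498] rot [-3.141  0.     1.357] q [-0.15  0.35  1.68 -0.    1.12  0.07] F [-0.2 -0.5 -0.4] T [0.02 0.03 0.03] w 0.27831173257028513
need cm 0.050607947044343564 0.0022303086503013755 turn -0.0042053100242973596
```

{"method": "send_rows", "body": {"plan": [[0.05,0,0.2,0],[0.05,0,0.5,0],[0.05,0,0.8,0],[0.05,0,1.1,0],[0.05,0,1.4,0],[0.05,0,1.7,0],[0.05,0,1.9,0],[0.05,0,1.9,0]]}}

```text
time: 4.05
position: [0.5006, 0.044, 0.1311]
eef_rot: [-3.141, 0.0, 1.357]
ft_force: [-1.5, -1.9, 2.8]
gripper_width: 0.278
```

```bash
python3 g.py .5005 .0440 1.361
```

```text
t 4.05 pos [0.5006 0.044  0.1311] rot [-3.141  0.     1.357] q [-0.15  0.37  1.7  -0.    1.07  0.07] F [-1.5 -1.9  2.8] T [-0.07  0.36  0.04] w 0.277881857953998
need cm -0.0014024591748131002 -0.010764649606745075 turn -0.0041847640907743955
```

Contact with the hatch, at 2.8 N and tips near z = 0.135. I keep pressing in small steps.

{"method": "send_rows", "body": {"plan": [[0,0,0.2,0],[0,0,0.4,0],[0,0,0.5,0],[0,0,0.5,0]]}}

```text
time: 4.45
position: [0.501, 0.0439, 0.1271]
eef_rot: [3.14, 0.0, 1.357]
ft_force: [-4.1, 0.2, 10.4]
gripper_width: 0.281
```

```bash
python3 g.py .5005 .0440 1.361; python3 - <<'E'
from station import r
from h import *
d=r.snapshot("side");np.savez("side3.npz",**d);crop(d,180,140,340,270,4,"pics/side3.png")
E
```

```text
t 4.45 pos [0.501  0.0439 0.1271] rot [3.14  0.    1.357] q [-0.15  0.37  1.7  -0.    1.06  0.07] F [-4.1  0.2 10.4] T [-0.13  0.61 -0.03] w 0.28063125003295997
need cm -0.005014433318132704 -0.048495933060607004 turn -0.004151449412083119
```

View pics/side3.png

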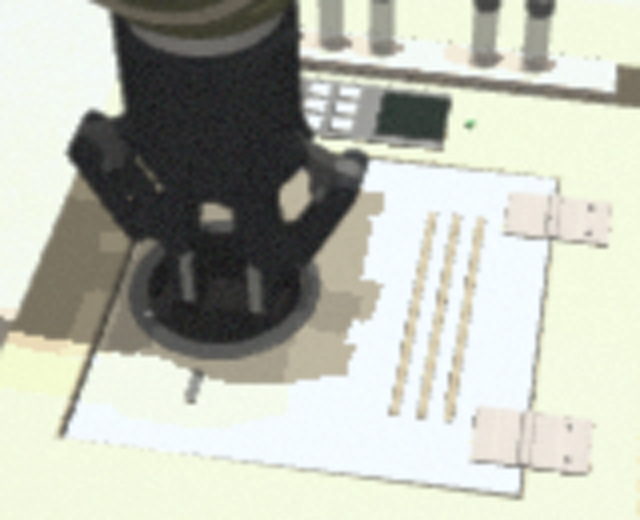

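```bash
cat > tilt.py <<'E'
from h import *
import sys
def tilt(d):
    v,u=np.mgrid[160:262,185:320];dep=d["depth"][v,u];K=d["K"];W=d["world_from_camera"]
    p=np.stack([(u-K[0,2])/K[0,0]*dep,-(v-K[1,2])/K[1,1]*dep,-dep],-1)[dep>0]@W[:3,:3].T+W[:3,3]
    X=np.array([np.cos(.162),-np.sin(.162)]);D=p[:,:2]-[.648,.0197];xi=D@X;et=D@[-X[1],X[0]]
    m=(xi>-.19)&(xi<-.01)&(et<-.045)&(et>-.09)&(p[:,2]<.18)
    m2=(xi>-.19)&(xi<-.01)&(et<-.105)&(et>-.13)&(p[:,2]<.18)
    print("hatch",np.polyfit(xi[m],p[m,2],1),m.sum(),"deck",np.polyfit(xi[m2],p[m2,2],1),m2.sum())
if __name__=="__main__":
    for f in sys.argv[1:]:tilt(dict(np.load(f)))
E
python3 tilt.py side0.npz side3.npz
```

```text
hatch [-0.1459034   0.13572855] 2241 deck [0.00297909 0.1393804 ] 431
hatch [0.02347684 0.13933439] 2007 deck [0.00269888 0.13924344] 434
```

The hatch is slightly below flush (slope about −0.02) at 10 N. I turn clockwise while holding it down.

{"method": "send_rows", "body": {"plan": [[0,0,0,0.07],[0,0,0,0.14],[0,0,0,0.21],[0,0,0,0.28],[0,0,0,0.35],[0,0,0,0.42],[0,0,0,0.48],[0,0,0,0.5]]}}

```text
time: 5.3
position: [0.5015, 0.0438, 0.1271]
eef_rot: [3.139, -0.001, 0.855]
ft_force: [-2.1, -1.7, 8.2]
gripper_width: 0.283
```

```bash
python3 g.py .5005 .0440 -0.21; python3 - <<'E'
from station import r
from h import *
from tilt import tilt
d=r.snapshot("side");tilt(d);crop(d,180,140,340,270,4,"pics/side4.png")
E
```

```text
t 5.3 pos [0.5015 0.0438 0.1271] rot [ 3.139e+00 -1.000e-03  8.550e-01] q [-0.15  0.37  1.7  -0.    1.06  0.57] F [-2.1 -1.7  8.2] T [-0.25  0.18  0.11] w 0.28289181173715117
need cm -0.049772111706967916 -0.08343469756837157 turn 1.0651418506406687
hatch [0.02356052 0.13934737] 2004 deck [0.00082216 0.13905224] 428
```

View pics/side4.png

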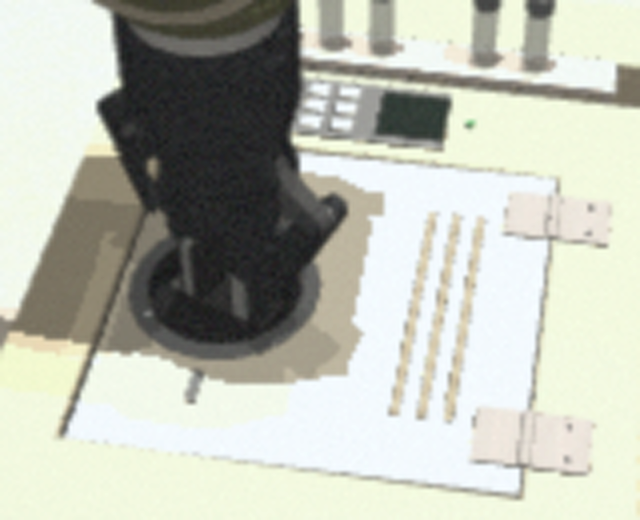

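The hatch is still down and the slot is following the fingers. I continue the turn.

{"method": "send_rows", "body": {"plan": [[0,0,0,0.08],[0,0,0,0.16],[0,0,0,0.24],[0,0,0,0.32],[0,0,0,0.4],[0,0,0,0.48],[0,0,0,0.56],[0,0,0,0.6]]}}

```text
time: 6.15
position: [0.5006, 0.0432, 0.1271]
eef_rot: [3.14, 0.0, 0.255]
ft_force: [-6.5, -5.7, 11.5]
gripper_width: 0.28
```

```bash
python3 g.py .5005 .0440 -0.21
```

```text
t 6.15 pos [0.5006 0.0432 0.1271] rot [3.14  0.    0.255] q [-0.15  0.37  1.7  -0.    1.06  1.17] F [-6.5 -5.7 11.5] T [-0.88  1.09  0.15] w 0.27994987754737277
need cm 0.011778220176769579 -0.08376287279958039 turn 0.4645691887505896
```

{"method": "send_rows", "body": {"plan": [[0,0,0,0.08],[0,0,0,0.16],[0,0,0,0.24],[0,0,0,0.32],[0,0,0,0.38],[0,0,0,0.42],[0,0,0,0.42]]}}

```text
time: 6.85
position: [0.4998, 0.0432, 0.1269]
eef_rot: [3.14, 0.002, -0.164]
ft_force: [-11.5, -6.4, 13.9]
gripper_width: 0.282
```

```bash
python3 g.py .5005 .0440 -0.28
```

```text
t 6.85 pos [0.4998 0.0432 0.1269] rot [ 3.14e+00  2.00e-03 -1.64e-01] q [-0.15  0.37  1.71 -0.    1.06  1.59] F [-11.5  -6.4  13.9] T [-0.92  1.7   0.18] w 0.28157206258544676
need cm 0.05510490877435341 -0.08541161018991586 turn 0.11623671220869358
```

{"method": "send_rows", "body": {"plan": [[-0.05,0,0,0.04],[-0.05,0,0,0.08],[-0.05,0,0,0.1],[-0.05,0,0,0.12],[-0.05,0,0,0.12]]}}

```text
time: 7.35
position: [0.4995, 0.0434, 0.1269]
eef_rot: [3.14, 0.001, -0.283]
ft_force: [-9.2, -5.9, 12.6]
gripper_width: 0.278
```

```bash
python3 g.py .5005 .0440 -0.28; python3 - <<'E'
from station import r
from h import *
from tilt import tilt
d=r.snapshot("side");tilt(d);crop(d,190,160,300,240,7,"pics/side5.png")
E
```

```text
t 7.35 pos [0.4995 0.0434 0.1269] rot [ 3.14e+00  1.00e-03 -2.83e-01] q [-0.15  0.37  1.71 -0.    1.06  1.71] F [-9.2 -5.9 12.6] T [-0.88  1.48  0.1 ] w 0.27811556840908824
need cm 0.07398618003594831 -0.08699851032859499 turn -0.003220742817926281
hatch [0.02133136 0.13922332] 2009 deck [0.00035046 0.13889438] 434
```

View pics/side5.png

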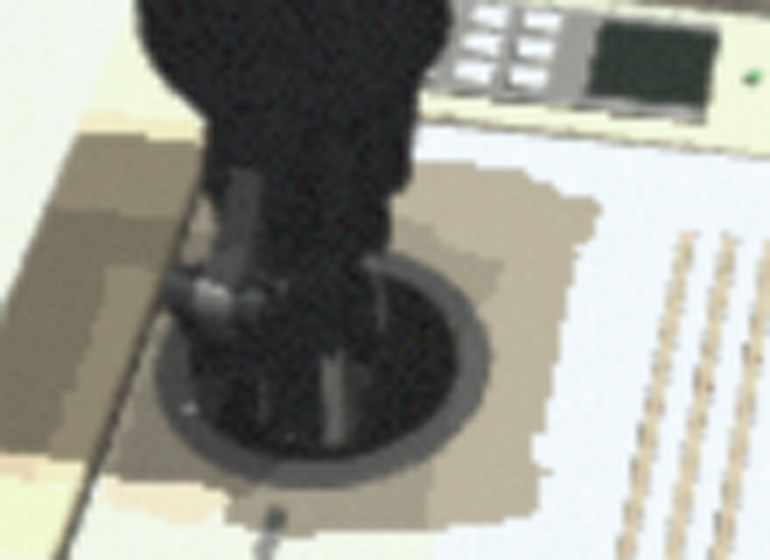

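No clear rise in torque yet, so the stop may not be reached. I keep turning in small steps.

{"method": "send_rows", "body": {"plan": [[0,0,0,0.03],[0,0,0,0.06],[0,0,0,0.06]]}}

```text
time: 7.7
position: [0.4995, 0.0434, 0.1269]
eef_rot: [3.14, 0.001, -0.344]
ft_force: [-9.9, -6.2, 13.4]
gripper_width: 0.281
```

```bash
python3 g.py .5005 .0440 -0.28
```

```text
t 7.7 pos [0.4995 0.0434 0.1269] rot [ 3.14e+00  1.00e-03 -3.44e-01] q [-0.15  0.37  1.71 -0.    1.06  1.77] F [-9.9 -6.2 13.4] T [-0.88  1.5   0.1 ] w 0.2809467207947196
need cm 0.07826921732564214 -0.09283647855935889 turn -0.06354067005579989
```

{"method": "send_rows", "body": {"plan": [[0,0,0,0.03],[0,0,0,0.06],[0,0,0,0.06]]}}

```text
time: 8.0
position: [0.4993, 0.0436, 0.127]
eef_rot: [3.139, 0.001, -0.402]
ft_force: [-11.0, -4.9, 15.2]
gripper_width: 0.282
```

```bash
python3 g.py .5005 .0440 -0.28;python3 - <<'E'
from station import r
from h import *
d=r.snapshot("side");crop(d,190,160,300,240,7,"pics/side6.png")
d=r.snapshot("top");cv2.imwrite("pics/top6.png",d["image"][:,:,::-1])
E
```

```text
t 8.0 pos [0.4993 0.0436 0.127 ] rot [ 3.139e+00  1.000e-03 -4.020e-01] q [-0.15  0.37  1.71 -0.    1.06  1.83] F [-11.   -4.9  15.2] T [-0.59  1.66  0.76] w 0.2818088533503472
need cm 0.09241684389179954 -0.08489891673023103 turn -0.1219438157007322
```

View pics/side6.png

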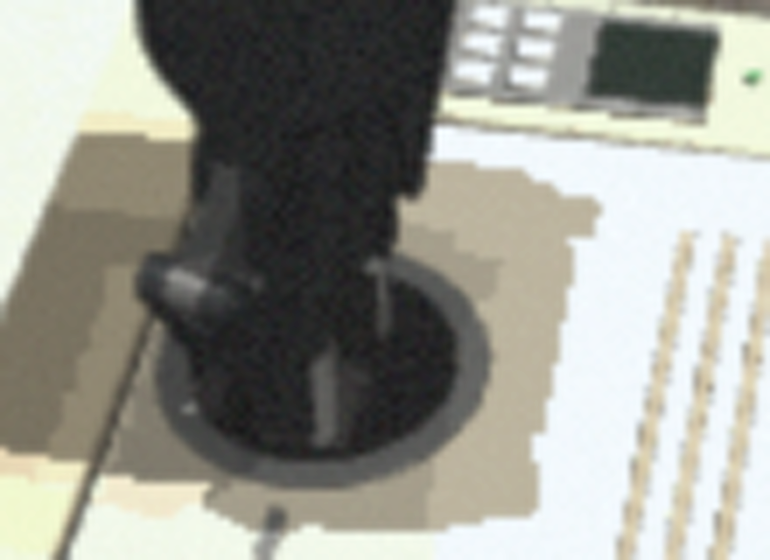

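Torque jumped to 0.76 N m, which suggests the stop. One small step more to confirm.

{"method": "send_rows", "body": {"plan": [[0,0,0,0.02],[0,0,0,0.04],[0,0,0,0.04]]}}

```text
time: 8.4
position: [0.4993, 0.0436, 0.1269]
eef_rot: [3.139, 0.001, -0.44]
ft_force: [-11.2, -4.0, 14.0]
gripper_width: 0.279
```

```bash
python3 g.py .5005 .0440 -0.28
```

```text
t 8.4 pos [0.4993 0.0436 0.1269] rot [ 3.139e+00  1.000e-03 -4.400e-01] q [-0.15  0.37  1.71 -0.    1.06  1.87] F [-11.2  -4.   14. ] T [-0.58  1.69  1.56] w 0.27944573010628565
need cm 0.09618402390976558 -0.08901638352560885 turn -0.15978982901675942
```

Torque rises steeply to 1.56 N m, so this is the hard stop. I unload into the slot's play and lift straight up.

{"method": "send_rows", "body": {"plan": [[0,0,0,-0.05],[0,0,0,-0.1],[0,0,-0.3,-0.13],[0,0,-0.6,-0.13],[0,0,-1,-0.13],[0,0,-1.5,-0.13],[0,0,-2.2,-0.13],[0,0,-3.2,-0.13]]}}

```text
time: 9.2
position: [0.5003, 0.0441, 0.1589]
eef_rot: [-3.141, -0.0, -0.313]
ft_force: [0.5, 1.0, 0.2]
gripper_width: 0.278
```

{"method": "send_rows", "body": {"plan": [[0,0,-2,0],[0,0,-4,0],[0,0,-6,0],[0,0,-8,0],[0,0,-8,0]]}}

```text
time: 9.7
position: [0.5012, 0.044, 0.2413]
eef_rot: [-3.141, -0.006, -0.313]
ft_force: [1.2, -0.7, -0.1]
gripper_width: 0.281
```

```bash
python3 g.py .5005 .0440 -0.28; python3 - <<'E'
from station import r
from h import *
from tilt import tilt
d=r.snapshot("side");np.savez("side7.npz",**d);tilt(d);crop(d,180,140,340,270,4,"pics/side7.png")
E
```

```text
t 9.7 pos [0.5012 0.044  0.2413] rot [-3.141 -0.006 -0.313] q [-0.15  0.25  1.55  0.    1.33  1.74] F [ 1.2 -0.7 -0.1] T [-0.01  0.   -0.01] w 0.28090878584147433
need cm -0.07102259396340525 0.02221621667601709 turn -0.03322106655249213
hatch [0.00119654 0.13932115] 2020 deck [0.00159797 0.13917108] 434
```

View pics/side7.png

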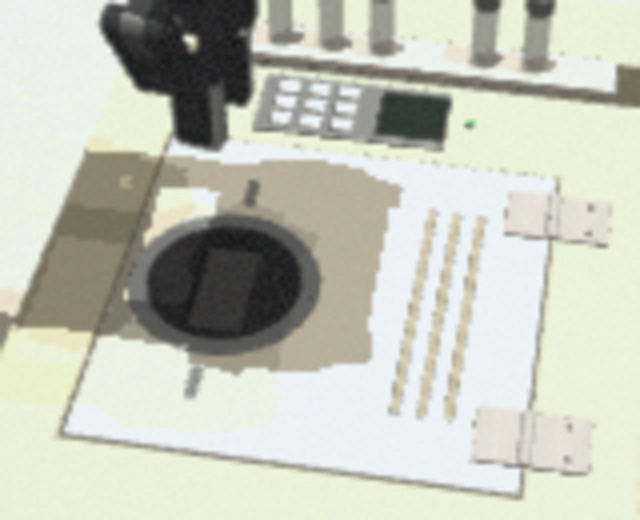

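The hatch stays flush with the fingers clear (slope 0.001, the same as the deck). I'll check the slot angle against the bars.

```bash
python3 - <<'E'
from h import *
d=dict(np.load("side7.npz"))
im=d["image"][176:250,205:270,::-1];im=cv2.resize(im,None,fx=8,fy=8,interpolation=cv2.INTER_CUBIC);im=cv2.convertScaleAbs(im,alpha=3)
cv2.imwrite("pics/side8.png",im)
E
```

```text
(no output)
```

View pics/side8.png

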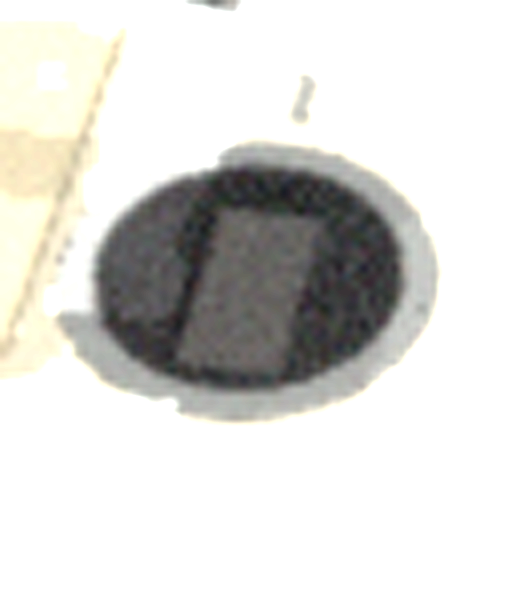

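```bash
python3 - <<'E'
from h import *
d=dict(np.load("side7.npz"))
c=lambda u,v,z:P(d,205+(u-3.5)/8,176+(v-3.5)/8,z)[:2]
for a,b in(((218,210),(178,360)),((322,215),(285,372))):
    v=c(*a,.13)-c(*b,.13);print(np.arctan2(-v[0],v[1]),np.linalg.norm(v))
e=lambda u,v:P(d,180+u/4,140+v/4,.14)[:2]
v=e(252,192)-e(193,382);print("bars",np.arctan2(-v[0],v[1]))
E
```

```text
-0.12539326870924986 0.049846234574703344
-0.12573202122819363 0.05195751624838385
bars -0.16731956201989484
```

```bash
python3 - <<'E'
from station import r
from tilt import tilt
d=r.snapshot("side");tilt(d)
import cv2;cv2.imwrite("pics/final.png",d["image"][:,:,::-1])
print(r.state()["ft_force"],r.job_done())
E
```

```text
hatch [0.00132592 0.13936537] 2021 deck [0.00326734 0.13933467] 439
the job is handed in; nothing more can be done
[ 0.02517068  0.17904754 -0.48842353] None
```

View pics/final.png

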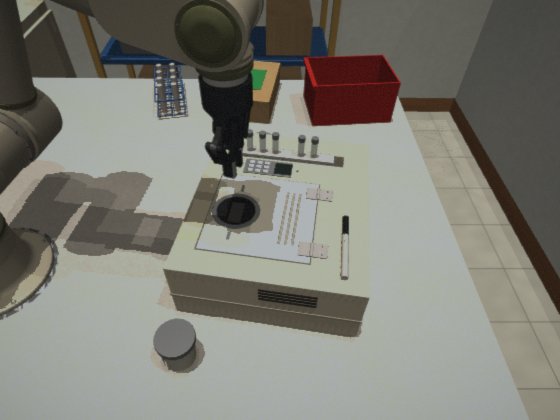

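The hatch is pressed shut and locked, and the job is handed in at about 9.8 s of the 48 s allowed. I set the fingertips along the slot with an outer span of about 52 mm and pressed the hatch slightly below flush with 10–15 N. I then turned the fastener clockwise until the torque rose steeply to 1.6 N m at the stop, eased off and lifted clear.

**Last checks:**
- **Hatch:** it stays flush with the fingers away; its slope is 0.001 against 0.002–0.003 for the deck.
- **Contact:** the wrist force is about 0 and the fingers are about 10 cm above the hatch.
- **Fastener:** the slot reads about 0.04 rad short of the bars, so the fastener is at about 1.53. That is above the 1.45 needed, and the shortfall is about as large as my reading error.
- **Other objects:** the rack, the marker and the visible cup look unmoved in the final picture. I did not see the second cup, behind the arm, in that view. The arm never worked near it.

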